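# Return the stain-remover bottles to the bench rack

## Robot

A 6-joint arm with a two-finger parallel gripper is mounted at the origin on the work surface. World frame = base frame: x ahead of the robot, y to its left, z up, the work surface at z = 0. Lengths are in m, angles in rad, forces in N, time in s.
With the tool pointing down it reaches from about 0.35 to 0.975 m from the base axis. Payload 4.9 kg.
Tool frame: the origin (TCP) lies on the front face of the gripper's body, between the roots of the fingers; the fingertips stand 73 mm ahead of it and the grasp point (between the pads) lies 54 mm ahead of it; z points along the fingers, y is the line along which they close (so a half turn about z gives the same grasp; the last joint's range is limited). The gripper opens to 85 mm and grips with 20 to 120 N. Pads are 22 mm wide; open, the fingers measure 114 mm over their backs; the gripper's body (76 mm by 85 mm) begins 54 mm behind the grasp point. The pads swing forward as they close: fully open they stand 13 mm farther back than shut.
Start: joints at [1.122, 0.053, 1.613, -0, 1.476, -0.119], TCP at [0.202, 0.591, 0.304] pointing down, gripper open.
Joint ranges: [-3.01, 3.01], [-1.01, 2.22], [0.06, 2.58], [-1.02, 4.17], [0.09, 2.62], [-3.14, 3.14]. Speed limits (rad/s): [2.57, 2.57, 3.14, 3.14, 3.14, 3.14].

## Interface

Orientations are given as a rotation vector (axis times angle).
In Python, from station import status, imaging, order gives the robot as it stands.
- The arm moves only by the tool arm_command, never from a script. Its argument "increments" is a list of rows, each an object with "slide": the shift along the tool's x, y, z in m, a list of three; "spin": the turn about the tool's z in degrees; "gripper": the opening, from -1 (shut) to 1 (fully open). In form: [{"slide": [x, y, z], "spin": spin, "gripper": gripper}, ...]. A call has 1 to 8 rows; each row is the pose to reach, as a shift and turn from the pose commanded when the call began, along the tool's axes at that moment; what a row does not reach only later rows make up. A row lasts 1/12 s, in which the tool goes at most 41.7 mm and 7.16 degrees, less where a joint would pass 70% of its speed; a pose out of reach is approached as far as the arm can. A call with a gripper value outside its range is refused whole. The fingers move at their own pace and stop on an object; "newtons" is the grip in N (left out, the last holds). Time passes only in rows, so rows that repeat a pose let the fingers close. It gives the time, the measured TCP pose, the force, the opening and the grip force at its end, in the units of the state.
- status.get_obs(): the state, without advancing time (a new reading comes with each control period).
- imaging.get_image(name): name is "scene" or "top" or "wrist"; returns a dict with "frame" (480x640x3 uint8, red, green, blue), "vfov" (degrees; the focal length in pixels is half the picture's height over the tangent of half this angle, whatever the lens; pixels are square), "cx", "cy" (the principal point, pixels), "k1" (the pictures are not rectified: a ray, as slopes to the right and down, at radius r is drawn at 1 + k1 r^2 times it, then the intrinsics apply), "view" (4x4, takes a point from world to camera coordinates); the wrist camera has in their place "mount" (4x4, takes a point from camera to tool coordinates, whose origin is the TCP and whose axes are the flange's). Camera axes: x right, y up, looking along -z (the intrinsics and any distortion apply to the point x, -y, -z); pixel columns grow to the right and rows downward; lengths in m; the calibration is good to about 2 mm. A picture is of the moment at which its call begins: read the wrist's pose just before it. There is no depth.
- order.finish_job(): hands the job in; it is judged then, once.
The state is a dict: "t": time; "q": joint angles; "dq": joint speeds; "effort": joint torques, N m; "tool_pos": TCP position; "tool_rot": TCP orientation; "contact_force": force on the tool from outside, world axes, zero at the start; "wrist_torque": the same for the moment, N m; "opening": finger opening in m; "grip_force": force on a finger pad.
Only numpy, scipy, OpenCV 4.12 (cv2) and the standard library are available. Lean on these libraries where they do the work, as an engineer would, in place of code of your own. Each camera call takes 0.05 s, during which the arm holds its last target. There are 200 camera calls.

## Task

The stain-treatment kit is back from the machines: move the row of four bottles from the grey carry caddy into the steel bench rack, in the order that the rack's coloured drip cups give, so that every bottle stands upright at the bottom of the cup of its own cap's colour. Keep the bottles upright and set them down without dropping them, and leave the brush and the orange dosing cup where they are.

Things in the scene. Friction and masses are not known exactly. Their poses are not given: they have to be found in the camera images.
- bottle_red: bottle with red cap and sleeve, white flask, diameter 52 mm up to 106 mm, then shoulder and 34 mm cap, 136 mm tall, 0.17 to 0.31 kg. Origin: centre of underside, 4 mm above the table at the start, loose in a cell of the caddy. The bottles stand in one straight row, 80 mm apart, in any order; the row lies within 0.25 rad of the y axis.
- bottle_blue: bottle with blue cap and sleeve, white flask, diameter 52 mm up to 106 mm, then shoulder and 34 mm cap, 136 mm tall, 0.17 to 0.31 kg. Origin: centre of underside, 4 mm above the table at the start, loose in a cell of the caddy. Grey caddy: walls 55 mm above the table, grips at its two ends 94 mm; in the row 28 mm is free between bottles.
- bottle_green: bottle with green cap and sleeve, white flask, diameter 52 mm up to 106 mm, then shoulder and 34 mm cap, 136 mm tall, 0.17 to 0.31 kg. Origin: centre of underside, 4 mm above the table at the start, loose in a cell of the caddy. Across the row, fingers have free room above the caddy's walls (55 mm above the table).
- bottle_yellow: bottle with yellow cap and sleeve, white flask, diameter 52 mm up to 106 mm, then shoulder and 34 mm cap, 136 mm tall, 0.17 to 0.31 kg. Origin: centre of underside, 4 mm above the table at the start, loose in a cell of the caddy. Cells are 76 mm wide inside, so a bottle has some play in its cell.
- cup_red: fixed red drip cup in the steel bench rack: inside diameter 70 mm, outside 76, rim 14 mm above its underside, floor 4 mm thick. Origin: centre of underside, 8 mm above the table (a seated bottle's underside: 12 mm). The four cups stand in one straight row along their y axes, 80 mm apart, in any order; the row lies within 0.25 rad of the world y axis.
- cup_blue: fixed blue drip cup in the steel bench rack: inside diameter 70 mm, outside 76, rim 14 mm above its underside, floor 4 mm thick. Origin: centre of underside, 8 mm above the table (a seated bottle's underside: 12 mm). Guard rods run along both sides of the row, 44 mm from its middle line, tops 55 mm above the table.
- cup_green: fixed green drip cup in the steel bench rack: inside diameter 70 mm, outside 76, rim 14 mm above its underside, floor 4 mm thick. Origin: centre of underside, 8 mm above the table (a seated bottle's underside: 12 mm). The rack's end plates stand 45 mm beyond the centres of the end cups, tops 68 mm above the table.
- cup_yellow: fixed yellow drip cup in the steel bench rack: inside diameter 70 mm, outside 76, rim 14 mm above its underside, floor 4 mm thick. Origin: centre of underside, 8 mm above the table (a seated bottle's underside: 12 mm). Caddy and rack stand side by side in front of the robot, either one on the left.
- brush: loose wooden stain brush lying bristles down on the table beyond caddy and rack as seen from the robot: 150 x 26 mm, 23 mm high; origin at the middle of its underside, x along its length. To be left alone.
- dosing_cup: small loose orange measuring cup, 48 mm in diameter, 45 mm high, standing in the gap between caddy and rack; origin at the centre of its underside. To be left alone.

How it is judged:
At the end, for the whole second after the job is handed in: Each bottle stands upright (within 0.1 rad) and at rest on the floor of the drip cup of its own colour, its centre within 13 mm of the cup's (any bottle that stands flat inside the rim is); brush and dosing cup are within 3 cm of where they were (horizontal distance between bottle_red and cup_red below 0.013 m and z of bottle_red in the frame of cup_red between 0 and 0.008 m and angle between each of bottle_red, bottle_blue, bottle_green, bottle_yellow's own z axis and vertical below 0.1 rad and linear speed of each of bottle_red, bottle_blue, bottle_green, bottle_yellow below 0.02 m/s and horizontal distance between bottle_blue and cup_blue below 0.013 m and z of bottle_blue in the frame of cup_blue between 0 and 0.008 m and horizontal distance between bottle_green and cup_green below 0.013 m and z of bottle_green in the frame of cup_green between 0 and 0.008 m and horizontal distance between bottle_yellow and cup_yellow below 0.013 m and z of bottle_yellow in the frame of cup_yellow between 0 and 0.008 m and distance of each of brush, dosing_cup from where it was at the start of the episode below 0.03 m); the robot touches nothing.
It fails at once if a bottle is tipped over (more than about 35 degrees) (angle between any of bottle_red, bottle_blue, bottle_green, bottle_yellow's own z axis and vertical above 0.6 rad).
It fails at once if a bottle is dropped or flung: it moves faster than 0.6 m/s (a fall of about 2 cm) while no finger touches it ((linear speed of bottle_red above 0.6 m/s and contact force between bottle_red and the fingers below 0.2 N) or (linear speed of bottle_blue above 0.6 m/s and contact force between bottle_blue and the fingers below 0.2 N) or (linear speed of bottle_green above 0.6 m/s and contact force between bottle_green and the fingers below 0.2 N) or (linear speed of bottle_yellow above 0.6 m/s and contact force between bottle_yellow and the fingers below 0.2 N)).
It fails at once if the brush or the dosing cup is pushed more than 3 cm (distance of any of brush, dosing_cup from where it was at the start of the episode above 0.03 m).
It also fails if it takes over 109 s, if anything falls off the work surface, if the arm or the gripper's body presses on something with over 40 N, if the wrist force passes 120 N, or if a joint passes its speed limit or range.

## Working session

There is one attempt and no reset: what is moved stays moved. The work goes in short steps, Python scripts to look and compute and a tool call to move; the robot and the scene stay as the last step left them, time stands still between calls to the robot, and variables do not carry over. Pictures are saved under pics/ and viewed, at most 14 in all, crops included, and the job is handed in when it is done.

Besides the shell and the picture viewer there is one more tool, called after ">>>" by a JSON object that holds its "api" and its "payload". arm_command: Moves the arm, as the interface text tells. Its arguments: {"type":"object","properties":{"increments":{"type":"array","items":{"type":"object","properties":{"slide":{"type":"array","items":{"type":"number"}},"spin":{"type":"number"},"gripper":{"type":"number"}}}},"newtons":{"type":"number"}},"required":["increments"]}

```bash
ls; mkdir -p pics
python3 - <<'E'
from station import status, imaging
import cv2,numpy as np
o=status.get_obs(); print({k:np.round(v,4).tolist() for k,v in o.items()})
for n in("scene","top"):
    d=imaging.get_image(n); cv2.imwrite(f"pics/{n}0.png",d["frame"][:,:,::-1]); print(n,{k:(np.round(v,4).tolist()) for k,v in d.items() if k!="frame"})
E
```

```text
pics
{'t': 0.0, 'q': [1.122, 0.0533, 1.6143, -0.0, 1.476, -0.119], 'dq': [-0.0006, -0.0028, -0.0005, -0.0012, 0.0, 0.0008], 'effort': [-0.0017, -39.3698, -37.0161, -0.0004, 0.0073, 0.0], 'tool_pos': [0.2022, 0.5909, 0.3027], 'tool_rot': [-0.5156, -3.0984, 0.0031], 'contact_force': [-0.4101, 0.9726, -1.3326], 'wrist_torque': [-0.0413, -0.0018, 0.0209], 'grip_force': 0.0, 'opening': 0.0852}
scene {'vfov': 55.4835, 'cx': 317.9304, 'cy': 235.8653, 'k1': -0.0753, 'view': [[-0.6277, 0.7781, 0.0243, 0.3615], [-0.3924, -0.3432, 0.8534, 0.194], [0.6723, 0.5261, 0.5208, -1.4093], [0.0, 0.0, 0.0, 1.0]]}
top {'vfov': 57.0692, 'cx': 323.9062, 'cy': 242.2847, 'k1': -0.0117, 'view': [[-0.008, -0.9999, -0.0063, -0.0009], [0.9976, -0.0084, 0.0681, -0.593], [-0.0682, -0.0057, 0.9977, -0.7857], [0.0, 0.0, 0.0, 1.0]]}
```

View pics/top0.png

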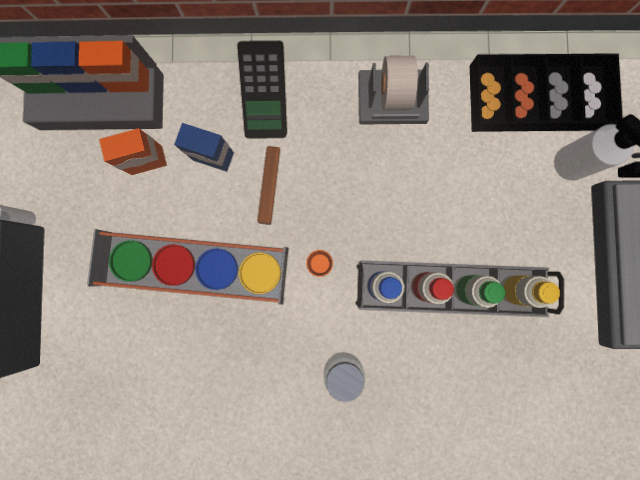

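View pics/scene0.png

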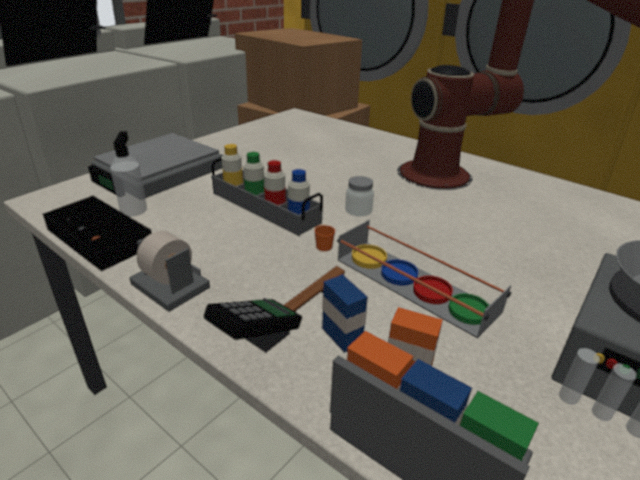

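The top view shows the rack on the left, with cups green (131,260), red (174,265), blue (217,269) and yellow (261,273). The caddy is on the right, with caps blue (390,288), red (441,289), green (494,292) and yellow (548,293). There is also a jar at (345,378), the dosing cup at (319,263) and the brush at (269,185).

```bash
cat > h.py <<'E'
import numpy as np, cv2
from scipy.spatial.transform import Rotation as Ro
from station import status, imaging
HUE={'red':[(0,8),(170,180)],'green':[(50,90)],'blue':[(105,130)],'yellow':[(18,32)]}
def intr(d):
    f=240/np.tan(np.radians(d['vfov'])/2); return np.array([[f,0,d['cx']],[0,f,d['cy']],[0,0,1.]])
def cam2world(d,obs=None):
    if 'view' in d: return np.linalg.inv(d['view'])
    T=np.eye(4); T[:3,:3]=Ro.from_rotvec(obs['tool_rot']).as_matrix(); T[:3,3]=obs['tool_pos']; return T@np.array(d['mount'])
def ray(uv,d,M):
    n=cv2.undistortPoints(np.float64(uv).reshape(-1,1,2),intr(d),np.array([d['k1'],0,0,0.])).reshape(-1,2)
    return M[:3,3],np.c_[n[:,0],-n[:,1],-np.ones(len(n))]@M[:3,:3].T
def onplane(uv,d,M,z):
    o,r=ray(uv,d,M); return (o+r*((z-o[2])/r[:,2:]))[:,:2]
def proj(P,d,M):
    p=np.linalg.inv(M)@np.r_[P,1]; return cv2.projectPoints(np.float64([[p[0],-p[1],-p[2]]]),np.zeros(3),np.zeros(3),intr(d),np.array([d['k1'],0,0,0.]))[0].ravel()
def blobs(img,c,amin=60,s=110,v=60):
    h=cv2.cvtColor(img,cv2.COLOR_RGB2HSV); m=0
    for a,b in HUE[c]: m=m|cv2.inRange(h,(a,s,v),(b,255,255))
    cs,_=cv2.findContours(m,cv2.RETR_EXTERNAL,cv2.CHAIN_APPROX_NONE)
    return sorted([k for k in cs if cv2.contourArea(k)>amin],key=cv2.contourArea,reverse=True)
E
python3 - <<'E'
from h import *
d=imaging.get_image("top"); M=cam2world(d); print("cam",M[:3,3].round(3))
C={}
for c in HUE:
    for k in blobs(d['frame'],c):
        m=cv2.moments(k); u=(m['m10']/m['m00'],m['m01']/m['m00'])
        if 225<u[1]<320:
            w=onplane([u],d,M,.012 if u[0]<300 else .135)[0]
            if u[0]<300:
                p=onplane(k.reshape(-1,2),d,M,.012); e=cv2.minEnclosingCircle(np.float32(p)); print(e)
            print(c,np.round(u,1),cv2.contourArea(k),cv2.boundingRect(k),w.round(4))
print("dose",onplane([(319,263)],d,M,.045), "jar",onplane([(345,382)],d,M,.09))
im=cv2.resize(d['frame'][250:330,350:575],None,fx=3.5,fy=3.5,interpolation=cv2.INTER_CUBIC); cv2.imwrite("pics/c1.png",im[:,:,::-1])
E
```

```text
cam [ 0.538 -0.01   0.824]
((0.5552802085876465, 0.27351465821266174), 0.039718419313430786)
red [172.7 264.6] 1331.0 (152, 244, 43, 42) [0.5546 0.2735]
red [441.  288.3] 391.5 (429, 278, 25, 22) [ 0.5119 -0.1877]
((0.5961949825286865, 0.2419251948595047), 0.17132794857025146)
red [187.9 241.1] 329.5 (99, 232, 184, 20) [0.5978 0.246 ]
((0.5051010251045227, 0.2509656250476837), 0.17110246419906616)
red [182. 291.] 302.0 (93, 281, 185, 21) [0.5061 0.2556]
red [417. 285.] 102.5 (413, 273, 14, 28) [ 0.5174 -0.1506]
((0.5629087686538696, 0.35494670271873474), 0.03846387937664986)
green [129.1 260.5] 1253.0 (109, 241, 41, 40) [0.5627 0.3546]
green [494. 292.] 315.5 (484, 282, 21, 21) [ 0.5055 -0.2698]
((0.5466141700744629, 0.19370053708553314), 0.03832891583442688)
blue [215.8 268.7] 1280.5 (196, 249, 41, 41) [0.5465 0.1936]
blue [390.2 287.3] 328.0 (379, 277, 22, 21) [ 0.5141 -0.1089]
((0.538560152053833, 0.11340513825416565), 0.03863368555903435)
yellow [259.4 272.8] 1306.5 (239, 253, 42, 41) [0.5382 0.1134]
yellow [545.6 292.1] 464.0 (532, 281, 28, 23) [ 0.5047 -0.3501]
yellow [511.9 288.9] 289.5 (504, 276, 22, 30) [ 0.5101 -0.2979]
dose [[0.55469935 0.00304722]] jar [[ 0.35913864 -0.03878248]]
```

View pics/c1.png

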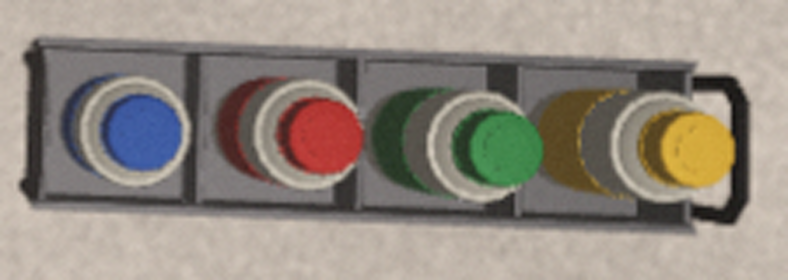

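The crop shows the cap tops at crop pixels blue (144,133), red (325,134), green (504,149) and yellow (700,148). The row is nearly straight and tilted by about 2°. I'll move over the caddy and look with the wrist camera.

>>> {"api": "arm_command", "payload": {"increments": [{"slide": [-0.2, -0.24, -0.05]}, {"slide": [-0.2, -0.24, -0.05]}, {"slide": [-0.2, -0.24, -0.05]}, {"slide": [-0.2, -0.24, -0.05]}, {"slide": [-0.2, -0.24, -0.05]}, {"slide": [-0.2, -0.24, -0.05]}, {"slide": [-0.2, -0.24, -0.05]}, {"slide": [-0.2, -0.24, -0.05]}]}}

```text
validation failed for argument at $.in...
```

Run:
```python
from h import *
d=imaging.get_image("wrist"); cv2.imwrite("pics/w0.png",d['frame'][:,:,::-1])
print({k:(np.round(v,4).tolist()) for k,v in d.items() if k!="frame"}); o=status.get_obs(); print(o['q'],o['tool_pos'],Ro.from_rotvec(o['tool_rot']).as_matrix().round(3).tolist())
```

```text
{'vfov': 66.5119, 'cx': 313.7973, 'cy': 241.1578, 'k1': -0.0431, 'mount': [[-0.0003, 0.9551, 0.2964, 0.0747], [1.0, 0.0001, 0.0007, -0.001], [0.0006, 0.2964, -0.9551, -0.0689], [0.0, 0.0, 0.0, 1.0]]}
[ 1.12197069e+00  5.31420902e-02  1.61374628e+00 -3.12428720e-05
  1.47602332e+00 -1.19010506e-01] [0.2022994  0.59103959 0.30312333] [[-0.946, 0.324, -0.001], [0.324, 0.946, -0.001], [0.0, -0.001, -1.0]]
```

View pics/w0.png

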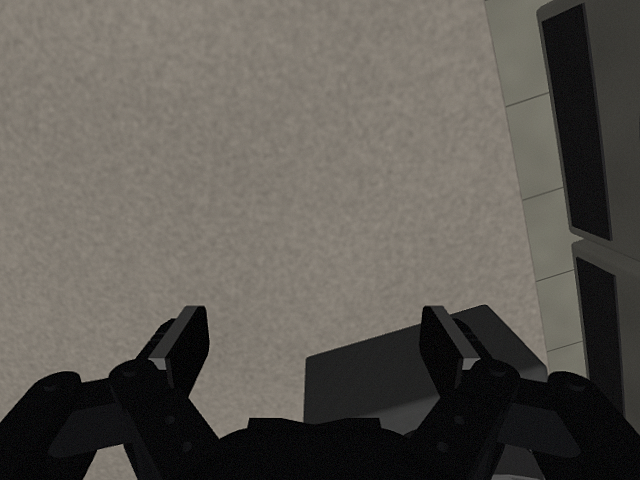

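The wrist view shows only bench and the fingertips, at about (195,310) and (435,310). The move was refused because fields were missing.

>>> {"api": "arm_command", "payload": {"increments": [{"slide": [-0.2, -0.24, -0.05], "spin": 0, "gripper": 1}, {"slide": [-0.2, -0.24, -0.05], "spin": 0, "gripper": 1}, {"slide": [-0.2, -0.24, -0.05], "spin": 0, "gripper": 1}, {"slide": [-0.2, -0.24, -0.05], "spin": 0, "gripper": 1}, {"slide": [-0.2, -0.24, -0.05], "spin": 0, "gripper": 1}, {"slide": [-0.2, -0.24, -0.05], "spin": 0, "gripper": 1}, {"slide": [-0.2, -0.24, -0.05], "spin": 0, "gripper": 1}, {"slide": [-0.2, -0.24, -0.05], "spin": 0, "gripper": 1}], "newtons": 45}}

```text
t: 0.87
tool_pos: [0.3145, 0.2968, 0.3546]
tool_rot: [0.518, 3.097, 0.0]
contact_force: [0.8, 1.1, -0.4]
opening: 0.0853
grip_force: 0.0
```

>>> {"api": "arm_command", "payload": {"increments": [{"slide": [-0.24, 0.024, 0], "spin": 57, "gripper": 1}, {"slide": [-0.24, 0.024, 0], "spin": 57, "gripper": 1}, {"slide": [-0.24, 0.024, 0], "spin": 57, "gripper": 1}, {"slide": [-0.24, 0.024, 0], "spin": 57, "gripper": 1}, {"slide": [-0.24, 0.024, 0], "spin": 57, "gripper": 1}, {"slide": [-0.24, 0.024, 0], "spin": 57, "gripper": 1}, {"slide": [-0.24, 0.024, 0], "spin": 57, "gripper": 1}, {"slide": [-0.24, 0.024, 0], "spin": 57, "gripper": 1}]}}

```text
t: 1.53
tool_pos: [0.5504, 0.2434, 0.3525]
tool_rot: [-1.942, -2.468, 0.003]
contact_force: [0.5, 0.1, 0.4]
opening: 0.0851
grip_force: 0.0
```

>>> {"api": "arm_command", "payload": {"increments": [{"slide": [0, 0, 0], "spin": 16, "gripper": 1}, {"slide": [0, 0, 0], "spin": 16, "gripper": 1}, {"slide": [0, 0, 0], "spin": 16, "gripper": 1}, {"slide": [0, 0, 0], "spin": 16, "gripper": 1}, {"slide": [0, 0, 0], "spin": 16, "gripper": 1}]}}

```text
t: 1.95
tool_pos: [0.5487, 0.2444, 0.3537]
tool_rot: [-2.257, -2.185, 0.001]
contact_force: [0.1, -0.2, 0.2]
opening: 0.0855
grip_force: 0.0
```

Run:
```python
from h import *
o=status.get_obs(); d=imaging.get_image("wrist"); cv2.imwrite("pics/w1.png",d['frame'][:,:,::-1]); M=cam2world(d,o)
print(o['q'].round(3) if hasattr(o['q'],'round') else o['q'],o['tool_pos'],Ro.from_rotvec(o['tool_rot']).as_matrix().round(3).tolist())
t=imaging.get_image("top"); 
for n,dd,MM in(("w",d,M),("t",t,cam2world(t))):
  for c in HUE:
    for k in blobs(dd['frame'],c,300):
        p=onplane(k.reshape(-1,2),dd,MM,.022); (x,y),r=cv2.minEnclosingCircle(np.float32(p))
        if .034<r<.042: print(n,c,round(x,4),round(y,4),round(r,4),p.mean(0).round(4))
```

```text
[ 0.295 -0.029  1.613  0.     1.558  0.327] [0.54866737 0.24442572 0.35366134] [[0.032, 0.999, -0.0], [0.999, -0.032, -0.0], [-0.0, -0.0, -1.0]]
w red 0.5555 0.2694 0.0377 [0.5554 0.2698]
w green 0.5637 0.3483 0.0375 [0.5638 0.349 ]
w green 0.8607 0.0757 0.0369 [0.8565 0.0793]
w green 0.821 0.0875 0.0349 [0.821  0.0881]
w blue 0.5476 0.1902 0.0378 [0.5477 0.191 ]
w yellow 0.5391 0.1126 0.0403 [0.5396 0.1133]
t red 0.5547 0.27 0.0392 [0.5545 0.2702]
t green 0.5631 0.3501 0.0382 [0.5626 0.3495]
t green 0.9556 0.5814 0.0358 [0.9547 0.581 ]
t blue 0.5465 0.1912 0.0379 [0.5464 0.1912]
t yellow 0.5386 0.1119 0.0382 [0.5384 0.1119]
```

View pics/w1.png

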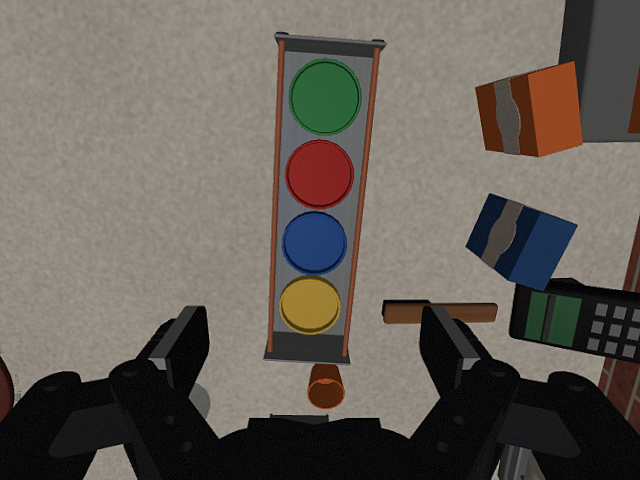

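The wrist view shows the rack cups green (325,96), red (320,174), blue (314,242) and yellow (310,305). Both cameras agree on their positions to about 1 mm. Next I'll look at the caddy.

>>> {"api": "arm_command", "payload": {"increments": [{"slide": [-0.25, -0.012, 0], "spin": 0, "gripper": 1}, {"slide": [-0.25, -0.012, 0], "spin": 0, "gripper": 1}, {"slide": [-0.25, -0.012, 0], "spin": 0, "gripper": 1}, {"slide": [-0.25, -0.012, 0], "spin": 0, "gripper": 1}, {"slide": [-0.25, -0.012, 0], "spin": 0, "gripper": 1}, {"slide": [-0.25, -0.012, 0], "spin": 0, "gripper": 1}, {"slide": [-0.25, -0.012, 0], "spin": 0, "gripper": 1}]}}

```text
t: 2.63
tool_pos: [0.5279, -0.0108, 0.3541]
tool_rot: [2.264, 2.175, -0.003]
contact_force: [-0.1, -0.2, -0.3]
opening: 0.0855
grip_force: 0.0
```

>>> {"api": "arm_command", "payload": {"increments": [{"slide": [-0.24, -0.012, 0], "spin": 0, "gripper": 1}, {"slide": [-0.24, -0.012, 0], "spin": 0, "gripper": 1}, {"slide": [-0.24, -0.012, 0], "spin": 0, "gripper": 1}, {"slide": [-0.24, -0.012, 0], "spin": 0, "gripper": 1}, {"slide": [-0.24, -0.012, 0], "spin": 0, "gripper": 1}, {"slide": [-0.24, -0.012, 0], "spin": 0, "gripper": 1}, {"slide": [-0.24, -0.012, 0], "spin": 0, "gripper": 1}, {"slide": [-0.24, -0.012, 0], "spin": 0, "gripper": 1}]}}

```text
t: 3.3
tool_pos: [0.5084, -0.2455, 0.3536]
tool_rot: [-2.26, -2.181, -0.0]
contact_force: [0.9, 0.9, 0.1]
opening: 0.0851
grip_force: 0.0
```

Run:
```python
from h import *
o=status.get_obs(); d=imaging.get_image("wrist"); cv2.imwrite("pics/w2.png",d['frame'][:,:,::-1]); M=cam2world(d,o)
print(np.round(o['q'],3),o['tool_pos'],M[:3,3].round(3))
for c in HUE:
    for k in blobs(d['frame'],c,100):
        p=onplane(k.reshape(-1,2),d,M,.14); (x,y),r=cv2.minEnclosingCircle(np.float32(p))
        u=k.reshape(-1,2).mean(0); print(c,u.round(),cv2.boundingRect(k),'|',round(x,4),round(y,4),round(r,4),p.min(0).round(4),p.max(0).round(4))
```

```text
[-0.582 -0.116  1.695  0.     1.563 -0.547] [ 0.50835021 -0.24551373  0.35359853] [ 0.512 -0.171  0.423]
red [316. 156.] (295, 133, 44, 46) | 0.5122 -0.1916 0.0171 [ 0.4964 -0.2082] [ 0.529  -0.1746]
red [601. 299.] (575, 287, 61, 26) | 0.7619 -0.3156 0.0282 [ 0.734  -0.3341] [ 0.7896 -0.3091]
green [311. 254.] (292, 237, 40, 38) | 0.5061 -0.2699 0.0178 [ 0.4901 -0.2874] [ 0.5222 -0.2551]
blue [316.  44.] (292, 17, 48, 55) | 0.5146 -0.1144 0.0179 [ 0.4983 -0.132 ] [ 0.5312 -0.097 ]
yellow [314. 339.] (296, 317, 37, 44) | 0.5057 -0.3494 0.0222 [ 0.4891 -0.3712] [ 0.5214 -0.3274]
yellow [315. 291.] (290, 273, 50, 39) | 0.508 -0.3087 0.0242 [ 0.4858 -0.3224] [ 0.5278 -0.2866]
```

View pics/w2.png

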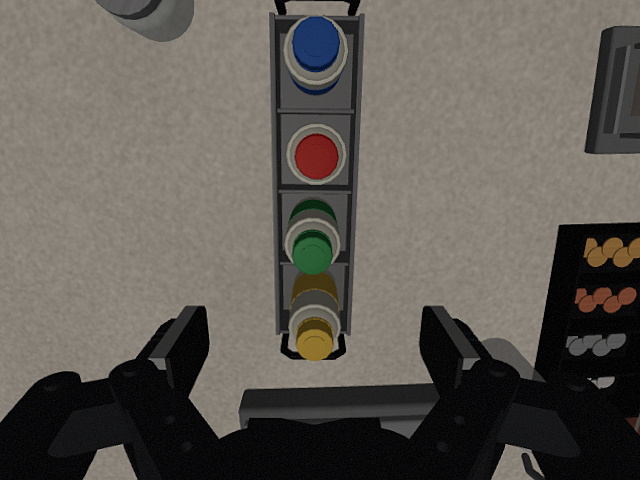

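The wrist view shows the caps blue (318,42), red (316,156), green (312,252) and yellow (314,344). All four stand in the row with free room on both sides. I'll start with blue, whose centre is at (0.515, -0.114).

>>> {"api": "arm_command", "payload": {"increments": [{"slide": [0.04, 0.001, 0], "spin": 0, "gripper": 1}, {"slide": [0.08, 0.001, 0], "spin": 0, "gripper": 1}, {"slide": [0.12, 0.002, 0], "spin": 0, "gripper": 1}, {"slide": [0.132, 0.002, 0], "spin": 0, "gripper": 1}, {"slide": [0.132, 0.002, 0.02], "spin": 0, "gripper": 1}, {"slide": [0.132, 0.002, 0.06], "spin": 0, "gripper": 1}, {"slide": [0.132, 0.002, 0.1], "spin": 0, "gripper": 1}, {"slide": [0.132, 0.002, 0.12], "spin": 0, "gripper": 1}]}}

```text
t: 4.02
tool_pos: [0.513, -0.1103, 0.2291]
tool_rot: [-2.251, -2.184, 0.004]
contact_force: [-0.7, -0.1, -0.6]
opening: 0.085
grip_force: 0.0
```

>>> {"api": "arm_command", "payload": {"increments": [{"slide": [0, 0, 0.03], "spin": 0, "gripper": 1}, {"slide": [0, 0, 0.05], "spin": 0, "gripper": 1}, {"slide": [0, 0, 0.07], "spin": 0, "gripper": 1}, {"slide": [0, 0, 0.083], "spin": 0, "gripper": 1}, {"slide": [0, 0, 0.083], "spin": 0, "gripper": 1}, {"slide": [0, 0, 0.083], "spin": 0, "gripper": 1}]}}

```text
t: 4.52
tool_pos: [0.5148, -0.1119, 0.1508]
tool_rot: [-2.256, -2.185, 0.001]
contact_force: [0.1, -0.4, 0.5]
opening: 0.0851
grip_force: 0.0
```

Run:
```python
from h import *
d=imaging.get_image("wrist"); cv2.imwrite("pics/w3.png",d['frame'][:,:,::-1]); o=status.get_obs(); print(o['tool_pos'],o['contact_force'],o['opening'])
```

```text
[ 0.51553496 -0.11233646  0.15196468] [-0.28261079 -0.25481469  0.66317473] 0.0848974132860243
```

View pics/w3.png

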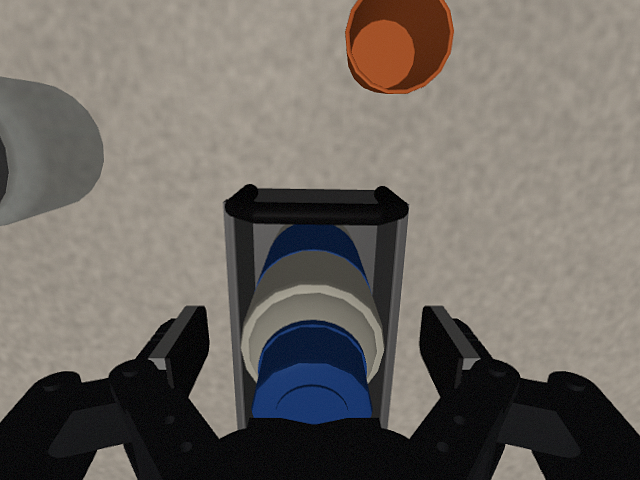

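The bottle is centred between the open fingers, with the cap at (312,395) and the shoulder at (312,340). I'll go 3 mm lower and close.

>>> {"api": "arm_command", "payload": {"increments": [{"slide": [0, 0, 0.003], "spin": 0, "gripper": 1}, {"slide": [0, 0, 0.003], "spin": 0, "gripper": -1}, {"slide": [0, 0, 0.003], "spin": 0, "gripper": -1}, {"slide": [0, 0, 0.003], "spin": 0, "gripper": -1}, {"slide": [0, 0, 0.003], "spin": 0, "gripper": -1}, {"slide": [0, 0, 0.003], "spin": 0, "gripper": -1}, {"slide": [0, 0, 0.003], "spin": 0, "gripper": -1}, {"slide": [0, 0, 0.003], "spin": 0, "gripper": -1}], "newtons": 45}}

```text
t: 5.23
tool_pos: [0.5153, -0.1129, 0.149]
tool_rot: [2.257, 2.184, 0.0]
contact_force: [-2.1, -0.2, 5.9]
opening: 0.0508
grip_force: 46.6
```

>>> {"api": "arm_command", "payload": {"increments": [{"slide": [0, 0, -0.02], "spin": 0, "gripper": -1}, {"slide": [0, 0, -0.05], "spin": 0, "gripper": -1}, {"slide": [0, 0, -0.09], "spin": 0, "gripper": -1}, {"slide": [0, 0, -0.13], "spin": 0, "gripper": -1}, {"slide": [0, 0, -0.155], "spin": 0, "gripper": -1}, {"slide": [0, 0, -0.16], "spin": 0, "gripper": -1}, {"slide": [0, 0, -0.16], "spin": 0, "gripper": -1}]}}

```text
t: 5.82
tool_pos: [0.5156, -0.1129, 0.3097]
tool_rot: [2.255, 2.182, 0.003]
contact_force: [0.5, -1.4, -1.5]
opening: 0.0508
grip_force: 47.7
```

Run:
```python
from h import *
o=status.get_obs();d=imaging.get_image("scene"); cv2.imwrite("pics/s1.png",d['frame'][:,:,::-1][60:420,120:600]);  print(o['tool_pos'],o['contact_force'],o['opening'],o['grip_force'])
```

```text
[ 0.515572   -0.11288471  0.30969397] [ 0.49806822 -1.37562326 -1.53222721] 0.050808032734446514 47.739710211753845
```

View pics/s1.png

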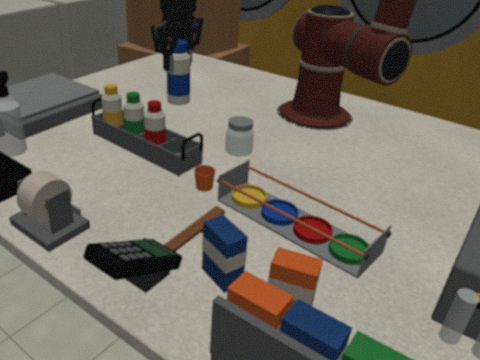

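The blue bottle hangs upright in the gripper, at crop pixel (178,75). I'll carry it to the blue cup.

>>> {"api": "arm_command", "payload": {"increments": [{"slide": [0.02, 0.002, 0], "spin": 0, "gripper": -1}, {"slide": [0.06, 0.005, 0], "spin": 0, "gripper": -1}, {"slide": [0.1, 0.008, 0], "spin": 0, "gripper": -1}, {"slide": [0.14, 0.01, 0], "spin": 0, "gripper": -1}, {"slide": [0.18, 0.013, 0], "spin": 0, "gripper": -1}, {"slide": [0.22, 0.016, 0], "spin": 0, "gripper": -1}, {"slide": [0.26, 0.018, 0], "spin": 0, "gripper": -1}, {"slide": [0.285, 0.02, 0], "spin": 0, "gripper": -1}]}}

```text
t: 6.53
tool_pos: [0.5425, 0.1747, 0.3031]
tool_rot: [-2.252, -2.184, 0.008]
contact_force: [0.7, 0.1, -2.3]
opening: 0.0511
grip_force: 47.8
```

>>> {"api": "arm_command", "payload": {"increments": [{"slide": [0.015, 0.001, 0], "spin": 0, "gripper": -1}, {"slide": [0.02, 0.001, 0.01], "spin": 0, "gripper": -1}, {"slide": [0.02, 0.001, 0.03], "spin": 0, "gripper": -1}, {"slide": [0.02, 0.001, 0.06], "spin": 0, "gripper": -1}, {"slide": [0.02, 0.001, 0.085], "spin": 0, "gripper": -1}, {"slide": [0.02, 0.001, 0.1], "spin": 0, "gripper": -1}, {"slide": [0.02, 0.001, 0.1], "spin": 0, "gripper": -1}]}}

```text
t: 7.12
tool_pos: [0.5417, 0.1897, 0.199]
tool_rot: [-2.254, -2.178, 0.02]
contact_force: [-0.5, -0.1, -3.2]
opening: 0.0512
grip_force: 47.8
```

Run:
```python
from h import *
o=status.get_obs();d=imaging.get_image("top"); cv2.imwrite("pics/t1.png",cv2.resize(d['frame'][:,:,::-1][200:340,60:340],None,fx=2.5,fy=2.5));  print(o['tool_pos'],o['tool_rot'],o['contact_force'])
```

```text
[0.54171292 0.18970788 0.19899769] [-2.25350883 -2.17814777  0.01970623] [-0.51661166 -0.06252319 -3.23491031]
```

View pics/t1.png

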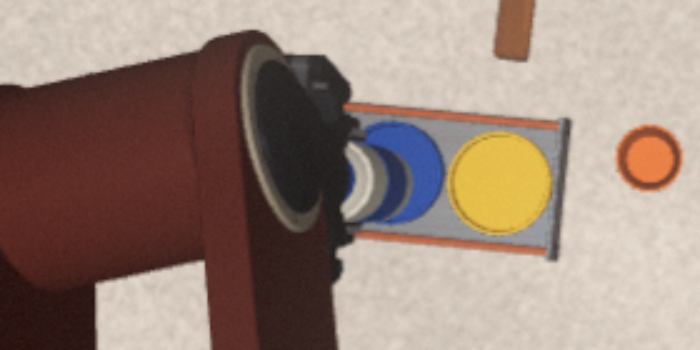

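The bottle is above the blue cup, with the cup rim visible at crop pixel (400,170). The tool reads a few millimetres off the command, so I'll let it settle.

>>> {"api": "arm_command", "payload": {"increments": [{"slide": [0, 0, 0], "spin": 0, "gripper": -1}, {"slide": [0, 0, 0], "spin": 0, "gripper": -1}, {"slide": [0, 0, 0], "spin": 0, "gripper": -1}]}}

```text
t: 7.42
tool_pos: [0.5468, 0.1914, 0.2095]
tool_rot: [2.257, 2.183, 0.004]
contact_force: [0.0, -0.1, -3.0]
opening: 0.0507
grip_force: 47.8
```

Run:
```python
from h import *
for i in range(3):
    o=status.get_obs(); print(o['t'],o['tool_pos'],o['tool_rot'],o['contact_force'],o['wrist_torque'],np.round(o['q'],4),np.round(o['effort'],2)); imaging.get_image("top")
R=Ro.from_rotvec(o['tool_rot']).as_matrix(); print(R.round(4))
```

```text
7.4167 [0.54682016 0.19143138 0.20952959] [2.25705512 2.1829488  0.00367286] [ 0.0170676  -0.0744044  -2.97698905] [-0.01174542  0.0031316   0.01479046] [ 2.0840e-01  2.0200e-02  1.8082e+00 -1.0000e-04  1.3104e+00  2.4180e-01] [-5.000e-02 -3.666e+01 -3.577e+01  0.000e+00  1.000e-02 -0.000e+00]
7.4667 [0.54676661 0.19149958 0.20952334] [2.25702004 2.18310029 0.00360452] [-1.09888486 -0.64271054 -1.95608977] [-0.02000157  0.03632602  0.01913417] [ 2.0850e-01  2.0100e-02  1.8082e+00 -1.0000e-04  1.3105e+00  2.4180e-01] [ -0.05 -36.9  -36.03   0.    -0.    -0.  ]
7.5167 [0.54669578 0.19153707 0.2094387 ] [2.2570133  2.18319573 0.00347545] [ 0.17374457  0.90212825 -3.12110588] [-0.01947707 -0.00400871  0.03663861] [ 2.0860e-01  2.0100e-02  1.8084e+00 -1.0000e-04  1.3105e+00  2.4180e-01] [-5.000e-02 -3.709e+01 -3.621e+01  0.000e+00 -1.000e-02 -0.000e+00]
[[ 3.320e-02  9.994e-01  2.600e-03]
 [ 9.994e-01 -3.320e-02  5.000e-04]
 [ 6.000e-04  2.600e-03 -1.000e+00]]
```

>>> {"api": "arm_command", "payload": {"increments": [{"slide": [0, 0, 0.01], "spin": 0, "gripper": -1}, {"slide": [0, 0, 0.025], "spin": 0, "gripper": -1}, {"slide": [0, 0, 0.037], "spin": 0, "gripper": -1}, {"slide": [0, 0, 0.043], "spin": 0, "gripper": -1}, {"slide": [0, 0, 0.047], "spin": 0, "gripper": -1}, {"slide": [0, 0, 0.05], "spin": 0, "gripper": -1}, {"slide": [0, 0, 0.052], "spin": 0, "gripper": -1}, {"slide": [0, 0, 0.052], "spin": 0, "gripper": -1}]}}

```text
t: 8.23
tool_pos: [0.5465, 0.1917, 0.1571]
tool_rot: [2.257, 2.184, 0.001]
contact_force: [-1.4, -0.4, -0.8]
opening: 0.0511
grip_force: 47.8
```

>>> {"api": "arm_command", "payload": {"increments": [{"slide": [0, 0, 0], "spin": 0, "gripper": -1}, {"slide": [0, 0, 0.001], "spin": 0, "gripper": -1}, {"slide": [0, 0, 0.001], "spin": 0, "gripper": -1}, {"slide": [0, 0, 0.001], "spin": 0, "gripper": -1}]}}

```text
t: 8.57
tool_pos: [0.5465, 0.1918, 0.157]
tool_rot: [2.258, 2.184, 0.002]
contact_force: [-5.3, -0.7, 7.0]
opening: 0.0509
grip_force: 48.8
```

Contact shows the bottle is seated, so I'll release and rise.

>>> {"api": "arm_command", "payload": {"increments": [{"slide": [0, 0, 0], "spin": 0, "gripper": 1}, {"slide": [0, 0, 0], "spin": 0, "gripper": 1}, {"slide": [0, 0, 0], "spin": 0, "gripper": 1}, {"slide": [0, 0, 0], "spin": 0, "gripper": 1}, {"slide": [0, 0, -0.02], "spin": 0, "gripper": 1}, {"slide": [0, 0, -0.06], "spin": 0, "gripper": 1}, {"slide": [0, 0, -0.1], "spin": 0, "gripper": 1}, {"slide": [0, 0, -0.12], "spin": 0, "gripper": 1}]}}

```text
t: 9.23
tool_pos: [0.5475, 0.1918, 0.2803]
tool_rot: [2.255, 2.182, 0.009]
contact_force: [0.9, -0.5, 1.4]
opening: 0.0854
grip_force: 0.0
```

Run:
```python
from h import *
o=status.get_obs();d=imaging.get_image("wrist"); cv2.imwrite("pics/w4.png",d['frame'][:,:,::-1]);  print(o['tool_pos'],o['tool_rot'],o['contact_force'],o['opening'])
```

```text
[0.54748681 0.19181898 0.28030724] [2.25524012 2.18173351 0.00935004] [ 0.87607373 -0.51881018  1.41949691] 0.08543599619327899
```

View pics/w4.png

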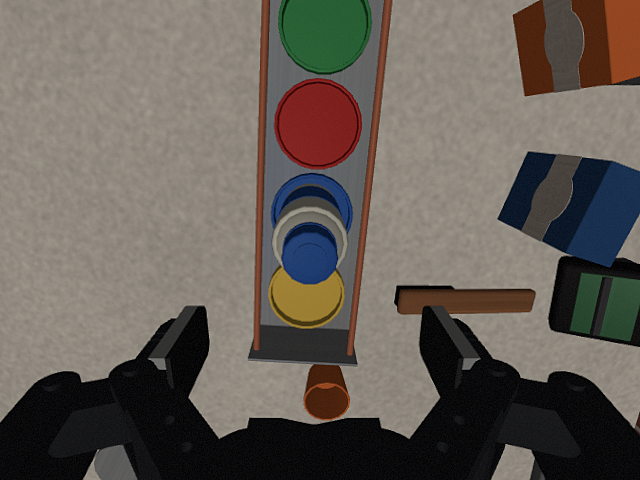

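The blue bottle stands in the blue cup, with its cap at (310,253) and concentric with the cup rim in perspective. Next is red.

>>> {"api": "arm_command", "payload": {"increments": [{"slide": [-0.04, -0.002, 0], "spin": 0, "gripper": 1}, {"slide": [-0.08, -0.005, 0], "spin": 0, "gripper": 1}, {"slide": [-0.12, -0.007, 0], "spin": 0, "gripper": 1}, {"slide": [-0.16, -0.009, 0], "spin": 0, "gripper": 1}, {"slide": [-0.2, -0.012, 0], "spin": 0, "gripper": 1}, {"slide": [-0.24, -0.014, 0], "spin": 0, "gripper": 1}, {"slide": [-0.28, -0.016, 0], "spin": 0, "gripper": 1}, {"slide": [-0.31, -0.018, 0], "spin": 0, "gripper": 1}]}}

```text
t: 9.95
tool_pos: [0.5171, -0.1205, 0.2746]
tool_rot: [2.259, 2.182, -0.001]
contact_force: [1.4, 0.0, -0.1]
opening: 0.0853
grip_force: 0.0
```

>>> {"api": "arm_command", "payload": {"increments": [{"slide": [-0.035, -0.002, 0], "spin": 0, "gripper": 1}, {"slide": [-0.065, -0.004, 0], "spin": 0, "gripper": 1}, {"slide": [-0.074, -0.004, 0], "spin": 0, "gripper": 1}, {"slide": [-0.074, -0.004, 0.01], "spin": 0, "gripper": 1}, {"slide": [-0.074, -0.004, 0.04], "spin": 0, "gripper": 1}, {"slide": [-0.074, -0.004, 0.07], "spin": 0, "gripper": 1}, {"slide": [-0.074, -0.004, 0.085], "spin": 0, "gripper": 1}, {"slide": [-0.074, -0.004, 0.09], "spin": 0, "gripper": 1}]}}

```text
t: 10.62
tool_pos: [0.5093, -0.1889, 0.1798]
tool_rot: [-2.251, -2.18, 0.003]
contact_force: [0.2, 1.0, -0.7]
opening: 0.0854
grip_force: 0.0
```

>>> {"api": "arm_command", "payload": {"increments": [{"slide": [0, 0, 0.005], "spin": 0, "gripper": 1}, {"slide": [0, 0, 0.005], "spin": 0, "gripper": 1}, {"slide": [0, 0, 0.005], "spin": 0, "gripper": 1}]}}

```text
t: 10.87
tool_pos: [0.512, -0.1913, 0.1809]
tool_rot: [2.256, 2.184, 0.001]
contact_force: [0.7, -0.1, -0.1]
opening: 0.0858
grip_force: 0.0
```

```bash
cat > chk.py <<'E'
from h import *
import sys
c=sys.argv[1]; n=float(sys.argv[2])
o=status.get_obs(); d=imaging.get_image("wrist"); M=cam2world(d,o); R=Ro.from_rotvec(o['tool_rot']).as_matrix()
print(o['tool_pos'].round(4) if hasattr(o['tool_pos'],'round') else o['tool_pos'],R[:2,:2].round(4).tolist(),o['opening'])
for k in blobs(d['frame'],c,200):
    p=onplane(k.reshape(-1,2),d,M,n); (x,y),r=cv2.minEnclosingCircle(np.float32(p)); print(cv2.boundingRect(k),round(x,4),round(y,4),round(r,4),p.min(0).round(4),p.max(0).round(4))
E
python3 chk.py red .14
```

```text
[ 0.512  -0.1913  0.1809] [[0.0323, 0.9995], [0.9995, -0.0323]] 0.08583796837014464
(267, 285, 94, 105) 0.5127 -0.1866 0.0209 [ 0.4964 -0.2072] [ 0.5288 -0.166 ]
(266, 210, 97, 57) 0.514 -0.1565 0.0156 [ 0.4985 -0.1599] [ 0.5292 -0.141 ]
```

>>> {"api": "arm_command", "payload": {"increments": [{"slide": [0, 0, 0.015], "spin": 0, "gripper": 1}, {"slide": [0, 0, 0.026], "spin": 0, "gripper": 1}, {"slide": [0, 0, 0.032], "spin": 0, "gripper": 1}, {"slide": [0, 0, 0.032], "spin": 0, "gripper": 1}, {"slide": [0, 0, 0.032], "spin": 0, "gripper": -1}, {"slide": [0, 0, 0.032], "spin": 0, "gripper": -1}, {"slide": [0, 0, 0.032], "spin": 0, "gripper": -1}, {"slide": [0, 0, 0.032], "spin": 0, "gripper": -1}]}}

```text
t: 11.58
tool_pos: [0.5119, -0.1919, 0.149]
tool_rot: [2.257, 2.183, 0.001]
contact_force: [0.8, -1.3, 2.6]
opening: 0.0507
grip_force: 47.7
```

>>> {"api": "arm_command", "payload": {"increments": [{"slide": [0, 0, 0], "spin": 0, "gripper": -1}, {"slide": [0, 0, 0], "spin": 0, "gripper": -1}, {"slide": [0, 0, 0], "spin": 0, "gripper": -1}]}}

```text
t: 11.83
tool_pos: [0.512, -0.1919, 0.149]
tool_rot: [2.257, 2.183, 0.001]
contact_force: [0.2, -0.2, 4.4]
opening: 0.0509
grip_force: 47.7
```

>>> {"api": "arm_command", "payload": {"increments": [{"slide": [0, 0, -0.02], "spin": 0, "gripper": -1}, {"slide": [0, 0, -0.05], "spin": 0, "gripper": -1}, {"slide": [0, 0, -0.09], "spin": 0, "gripper": -1}, {"slide": [0, 0, -0.13], "spin": 0, "gripper": -1}, {"slide": [0, 0, -0.165], "spin": 0, "gripper": -1}, {"slide": [0, 0, -0.185], "spin": 0, "gripper": -1}, {"slide": [0, 0, -0.185], "spin": 0, "gripper": -1}]}}

```text
t: 12.42
tool_pos: [0.5126, -0.1922, 0.3385]
tool_rot: [2.252, 2.179, 0.004]
contact_force: [0.4, 0.2, -2.3]
opening: 0.0507
grip_force: 48.0
```

>>> {"api": "arm_command", "payload": {"increments": [{"slide": [0.02, 0.002, 0], "spin": 0, "gripper": -1}, {"slide": [0.05, 0.004, 0], "spin": 0, "gripper": -1}, {"slide": [0.09, 0.006, 0], "spin": 0, "gripper": -1}, {"slide": [0.13, 0.008, 0], "spin": 0, "gripper": -1}, {"slide": [0.17, 0.01, 0], "spin": 0, "gripper": -1}, {"slide": [0.21, 0.013, 0], "spin": 0, "gripper": -1}, {"slide": [0.25, 0.015, 0], "spin": 0, "gripper": -1}, {"slide": [0.29, 0.018, 0], "spin": 0, "gripper": -1}]}}

```text
t: 13.08
tool_pos: [0.5374, 0.0996, 0.3289]
tool_rot: [-2.255, -2.182, 0.007]
contact_force: [1.7, -0.6, -2.7]
opening: 0.0506
grip_force: 48.0
```

>>> {"api": "arm_command", "payload": {"increments": [{"slide": [0.04, 0.002, 0], "spin": 0, "gripper": -1}, {"slide": [0.08, 0.005, 0], "spin": 0, "gripper": -1}, {"slide": [0.115, 0.007, 0], "spin": 0, "gripper": -1}, {"slide": [0.14, 0.008, 0], "spin": 0, "gripper": -1}, {"slide": [0.155, 0.009, 0], "spin": 0, "gripper": -1}, {"slide": [0.165, 0.01, 0], "spin": 0, "gripper": -1}, {"slide": [0.173, 0.01, 0], "spin": 0, "gripper": -1}, {"slide": [0.173, 0.01, 0], "spin": 0, "gripper": -1}]}}

```text
t: 13.75
tool_pos: [0.5544, 0.2705, 0.3316]
tool_rot: [-2.257, -2.184, 0.003]
contact_force: [-0.5, -0.1, -4.0]
opening: 0.051
grip_force: 48.0
```

>>> {"api": "arm_command", "payload": {"increments": [{"slide": [0, 0, 0.01], "spin": 0, "gripper": -1}, {"slide": [0, 0, 0.03], "spin": 0, "gripper": -1}, {"slide": [0, 0, 0.06], "spin": 0, "gripper": -1}, {"slide": [0, 0, 0.09], "spin": 0, "gripper": -1}, {"slide": [0, 0, 0.11], "spin": 0, "gripper": -1}, {"slide": [0, 0, 0.12], "spin": 0, "gripper": -1}, {"slide": [0, 0, 0.12], "spin": 0, "gripper": -1}, {"slide": [0, 0, 0.12], "spin": 0, "gripper": -1}]}}

```text
t: 14.42
tool_pos: [0.5548, 0.2695, 0.213]
tool_rot: [2.259, 2.183, -0.0]
contact_force: [0.4, -0.2, -3.1]
opening: 0.051
grip_force: 48.0
```

>>> {"api": "arm_command", "payload": {"increments": [{"slide": [0, 0, 0], "spin": 0, "gripper": -1}, {"slide": [0, 0, 0], "spin": 0, "gripper": -1}, {"slide": [0, 0, 0], "spin": 0, "gripper": -1}]}}

```text
t: 14.67
tool_pos: [0.5555, 0.2705, 0.2151]
tool_rot: [2.257, 2.183, 0.005]
contact_force: [0.8, 0.7, -3.3]
opening: 0.0508
grip_force: 48.0
```

>>> {"api": "arm_command", "payload": {"increments": [{"slide": [0, 0, 0.015], "spin": 0, "gripper": -1}, {"slide": [0, 0, 0.03], "spin": 0, "gripper": -1}, {"slide": [0, 0, 0.041], "spin": 0, "gripper": -1}, {"slide": [0, 0, 0.048], "spin": 0, "gripper": -1}, {"slide": [0, 0, 0.052], "spin": 0, "gripper": -1}, {"slide": [0, 0, 0.055], "spin": 0, "gripper": -1}, {"slide": [0, 0, 0.057], "spin": 0, "gripper": -1}, {"slide": [0, 0, 0.057], "spin": 0, "gripper": -1}]}}

```text
t: 15.33
tool_pos: [0.5551, 0.2705, 0.157]
tool_rot: [2.258, 2.184, 0.002]
contact_force: [-1.5, 0.3, 0.3]
opening: 0.051
grip_force: 48.0
```

>>> {"api": "arm_command", "payload": {"increments": [{"slide": [0, 0, 0], "spin": 0, "gripper": -1}, {"slide": [0, 0, 0.001], "spin": 0, "gripper": -1}, {"slide": [0, 0, 0.001], "spin": 0, "gripper": -1}, {"slide": [0, 0, 0.001], "spin": 0, "gripper": -1}]}}

```text
t: 15.67
tool_pos: [0.5551, 0.2705, 0.1569]
tool_rot: [2.258, 2.184, 0.002]
contact_force: [-3.2, -0.7, 5.1]
opening: 0.0508
grip_force: 49.1
```

>>> {"api": "arm_command", "payload": {"increments": [{"slide": [0, 0, 0], "spin": 0, "gripper": 1}, {"slide": [0, 0, 0], "spin": 0, "gripper": 1}, {"slide": [0, 0, 0], "spin": 0, "gripper": 1}, {"slide": [0, 0, 0], "spin": 0, "gripper": 1}, {"slide": [0, 0, -0.02], "spin": 0, "gripper": 1}, {"slide": [0, 0, -0.06], "spin": 0, "gripper": 1}, {"slide": [0, 0, -0.1], "spin": 0, "gripper": 1}, {"slide": [0, 0, -0.12], "spin": 0, "gripper": 1}]}}

```text
t: 16.33
tool_pos: [0.5561, 0.2708, 0.2805]
tool_rot: [2.256, 2.182, 0.01]
contact_force: [1.2, 0.5, 0.7]
opening: 0.0854
grip_force: 0.0
```

>>> {"api": "arm_command", "payload": {"increments": [{"slide": [-0.04, -0.002, 0], "spin": 0, "gripper": 1}, {"slide": [-0.08, -0.005, 0], "spin": 0, "gripper": 1}, {"slide": [-0.12, -0.007, 0], "spin": 0, "gripper": 1}, {"slide": [-0.16, -0.009, 0], "spin": 0, "gripper": 1}, {"slide": [-0.2, -0.012, 0], "spin": 0, "gripper": 1}, {"slide": [-0.24, -0.014, 0], "spin": 0, "gripper": 1}, {"slide": [-0.28, -0.016, 0], "spin": 0, "gripper": 1}, {"slide": [-0.31, -0.018, 0], "spin": 0, "gripper": 1}]}}

```text
t: 17.0
tool_pos: [0.5258, -0.0416, 0.2751]
tool_rot: [2.259, 2.182, -0.0]
contact_force: [0.3, -0.3, 0.5]
opening: 0.0854
grip_force: 0.0
```

>>> {"api": "arm_command", "payload": {"increments": [{"slide": [-0.04, -0.002, 0], "spin": 0, "gripper": 1}, {"slide": [-0.08, -0.005, 0], "spin": 0, "gripper": 1}, {"slide": [-0.12, -0.007, 0], "spin": 0, "gripper": 1}, {"slide": [-0.16, -0.009, 0], "spin": 0, "gripper": 1}, {"slide": [-0.2, -0.012, 0], "spin": 0, "gripper": 1}, {"slide": [-0.225, -0.013, 0], "spin": 0, "gripper": 1}, {"slide": [-0.232, -0.0135, 0], "spin": 0, "gripper": 1}, {"slide": [-0.232, -0.0135, 0], "spin": 0, "gripper": 1}]}}

```text
t: 17.67
tool_pos: [0.5048, -0.2721, 0.2747]
tool_rot: [-2.261, -2.181, 0.0]
contact_force: [-0.7, 0.2, 0.3]
opening: 0.0853
grip_force: 0.0
```

>>> {"api": "arm_command", "payload": {"increments": [{"slide": [0, 0, 0.02], "spin": 0, "gripper": 1}, {"slide": [0, 0, 0.05], "spin": 0, "gripper": 1}, {"slide": [0, 0, 0.08], "spin": 0, "gripper": 1}, {"slide": [0, 0, 0.095], "spin": 0, "gripper": 1}, {"slide": [0, 0, 0.095], "spin": 0, "gripper": 1}, {"slide": [0, 0, 0.095], "spin": 0, "gripper": 1}, {"slide": [0, 0, 0.095], "spin": 0, "gripper": 1}]}}

```text
t: 18.25
tool_pos: [0.5061, -0.27, 0.1816]
tool_rot: [2.255, 2.184, 0.001]
contact_force: [0.4, -0.1, 0.4]
opening: 0.0858
grip_force: 0.0
```

```bash
python3 chk.py green .14
```

```text
[ 0.5061 -0.27    0.1816] [[0.0319, 0.9995], [0.9995, -0.0319]] 0.08576776278537523
(266, 312, 94, 78) 0.5064 -0.2706 0.0163 [ 0.4901 -0.2864] [ 0.5227 -0.2548]
```

>>> {"api": "arm_command", "payload": {"increments": [{"slide": [0, 0, 0.015], "spin": 0, "gripper": 1}, {"slide": [0, 0, 0.026], "spin": 0, "gripper": 1}, {"slide": [0, 0, 0.032], "spin": 0, "gripper": 1}, {"slide": [0, 0, 0.032], "spin": 0, "gripper": 1}, {"slide": [0, 0, 0.032], "spin": 0, "gripper": -1}, {"slide": [0, 0, 0.032], "spin": 0, "gripper": -1}, {"slide": [0, 0, 0.032], "spin": 0, "gripper": -1}, {"slide": [0, 0, 0.032], "spin": 0, "gripper": -1}]}}

```text
t: 18.97
tool_pos: [0.5058, -0.2708, 0.149]
tool_rot: [2.256, 2.183, 0.001]
contact_force: [-0.2, -0.1, 2.4]
opening: 0.0511
grip_force: 47.6
```

>>> {"api": "arm_command", "payload": {"increments": [{"slide": [0, 0, 0], "spin": 0, "gripper": -1}, {"slide": [0, 0, 0], "spin": 0, "gripper": -1}, {"slide": [0, 0, 0], "spin": 0, "gripper": -1}]}}

```text
t: 19.22
tool_pos: [0.5058, -0.2708, 0.149]
tool_rot: [2.256, 2.183, 0.001]
contact_force: [0.6, -0.3, 4.3]
opening: 0.0512
grip_force: 47.5
```

>>> {"api": "arm_command", "payload": {"increments": [{"slide": [0, 0, -0.02], "spin": 0, "gripper": -1}, {"slide": [0, 0, -0.05], "spin": 0, "gripper": -1}, {"slide": [0, 0, -0.09], "spin": 0, "gripper": -1}, {"slide": [0, 0, -0.13], "spin": 0, "gripper": -1}, {"slide": [0, 0, -0.165], "spin": 0, "gripper": -1}, {"slide": [0, 0, -0.185], "spin": 0, "gripper": -1}, {"slide": [0, 0, -0.185], "spin": 0, "gripper": -1}]}}

```text
t: 19.8
tool_pos: [0.5065, -0.2713, 0.339]
tool_rot: [2.251, 2.178, 0.003]
contact_force: [1.1, 0.3, -1.3]
opening: 0.0512
grip_force: 47.5
```

>>> {"api": "arm_command", "payload": {"increments": [{"slide": [0.02, 0.001, 0], "spin": 0, "gripper": -1}, {"slide": [0.05, 0.003, 0], "spin": 0, "gripper": -1}, {"slide": [0.09, 0.005, 0], "spin": 0, "gripper": -1}, {"slide": [0.13, 0.008, 0], "spin": 0, "gripper": -1}, {"slide": [0.17, 0.01, 0], "spin": 0, "gripper": -1}, {"slide": [0.21, 0.013, 0], "spin": 0, "gripper": -1}, {"slide": [0.25, 0.015, 0], "spin": 0, "gripper": -1}, {"slide": [0.29, 0.0175, 0], "spin": 0, "gripper": -1}]}}

```text
t: 20.47
tool_pos: [0.531, 0.0209, 0.3297]
tool_rot: [-2.256, -2.182, 0.005]
contact_force: [0.8, -0.3, -1.5]
opening: 0.0507
grip_force: 47.5
```

>>> {"api": "arm_command", "payload": {"increments": [{"slide": [0.04, 0.0025, 0], "spin": 0, "gripper": -1}, {"slide": [0.08, 0.005, 0], "spin": 0, "gripper": -1}, {"slide": [0.12, 0.007, 0], "spin": 0, "gripper": -1}, {"slide": [0.16, 0.0095, 0], "spin": 0, "gripper": -1}, {"slide": [0.2, 0.012, 0], "spin": 0, "gripper": -1}, {"slide": [0.235, 0.014, 0], "spin": 0, "gripper": -1}, {"slide": [0.265, 0.016, 0], "spin": 0, "gripper": -1}, {"slide": [0.29, 0.0175, 0], "spin": 0, "gripper": -1}]}}

```text
t: 21.13
tool_pos: [0.5581, 0.3103, 0.3291]
tool_rot: [-2.254, -2.185, 0.007]
contact_force: [0.3, 0.0, -1.7]
opening: 0.0508
grip_force: 47.5
```

>>> {"api": "arm_command", "payload": {"increments": [{"slide": [0.02, 0.0015, 0], "spin": 0, "gripper": -1}, {"slide": [0.035, 0.002, 0], "spin": 0, "gripper": -1}, {"slide": [0.0425, 0.0025, 0], "spin": 0, "gripper": -1}, {"slide": [0.0425, 0.0025, 0], "spin": 0, "gripper": -1}, {"slide": [0.0425, 0.0025, 0.01], "spin": 0, "gripper": -1}, {"slide": [0.0425, 0.0025, 0.035], "spin": 0, "gripper": -1}, {"slide": [0.0425, 0.0025, 0.06], "spin": 0, "gripper": -1}, {"slide": [0.0425, 0.0025, 0.07], "spin": 0, "gripper": -1}]}}

```text
t: 21.8
tool_pos: [0.5619, 0.3483, 0.2578]
tool_rot: [-2.258, -2.181, 0.011]
contact_force: [-0.2, 0.1, -3.1]
opening: 0.051
grip_force: 47.5
```

>>> {"api": "arm_command", "payload": {"increments": [{"slide": [0, 0, 0.02], "spin": 0, "gripper": -1}, {"slide": [0, 0, 0.04], "spin": 0, "gripper": -1}, {"slide": [0, 0, 0.05], "spin": 0, "gripper": -1}, {"slide": [0, 0, 0.05], "spin": 0, "gripper": -1}, {"slide": [0, 0, 0.05], "spin": 0, "gripper": -1}, {"slide": [0, 0, 0.05], "spin": 0, "gripper": -1}]}}

```text
t: 22.3
tool_pos: [0.564, 0.3505, 0.2146]
tool_rot: [2.258, 2.183, 0.004]
contact_force: [0.2, 0.4, -1.8]
opening: 0.051
grip_force: 47.5
```

>>> {"api": "arm_command", "payload": {"increments": [{"slide": [0, 0, 0.015], "spin": 0, "gripper": -1}, {"slide": [0, 0, 0.03], "spin": 0, "gripper": -1}, {"slide": [0, 0, 0.041], "spin": 0, "gripper": -1}, {"slide": [0, 0, 0.048], "spin": 0, "gripper": -1}, {"slide": [0, 0, 0.052], "spin": 0, "gripper": -1}, {"slide": [0, 0, 0.055], "spin": 0, "gripper": -1}, {"slide": [0, 0, 0.057], "spin": 0, "gripper": -1}, {"slide": [0, 0, 0.057], "spin": 0, "gripper": -1}]}}

```text
t: 22.97
tool_pos: [0.5635, 0.3508, 0.157]
tool_rot: [-2.258, -2.184, -0.001]
contact_force: [-1.4, -0.7, 2.3]
opening: 0.051
grip_force: 47.9
```

>>> {"api": "arm_command", "payload": {"increments": [{"slide": [0, 0, 0], "spin": 0, "gripper": -1}, {"slide": [0, 0, 0.001], "spin": 0, "gripper": -1}, {"slide": [0, 0, 0.001], "spin": 0, "gripper": -1}, {"slide": [0, 0, 0.001], "spin": 0, "gripper": -1}]}}

```text
t: 23.3
tool_pos: [0.5636, 0.3508, 0.157]
tool_rot: [-2.258, -2.184, -0.001]
contact_force: [-4.4, -3.1, 8.0]
opening: 0.0511
grip_force: 48.6
```

>>> {"api": "arm_command", "payload": {"increments": [{"slide": [0, 0, 0], "spin": 0, "gripper": 1}, {"slide": [0, 0, 0], "spin": 0, "gripper": 1}, {"slide": [0, 0, 0], "spin": 0, "gripper": 1}, {"slide": [0, 0, 0], "spin": 0, "gripper": 1}, {"slide": [0, 0, -0.02], "spin": 0, "gripper": 1}, {"slide": [0, 0, -0.06], "spin": 0, "gripper": 1}, {"slide": [0, 0, -0.1], "spin": 0, "gripper": 1}, {"slide": [0, 0, -0.12], "spin": 0, "gripper": 1}]}}

```text
t: 23.97
tool_pos: [0.5646, 0.3512, 0.2806]
tool_rot: [2.256, 2.183, 0.011]
contact_force: [1.4, 0.3, 1.2]
opening: 0.085
grip_force: 0.0
```

>>> {"api": "arm_command", "payload": {"increments": [{"slide": [-0.04, -0.002, 0], "spin": 0, "gripper": 1}, {"slide": [-0.08, -0.004, 0], "spin": 0, "gripper": 1}, {"slide": [-0.12, -0.006, 0], "spin": 0, "gripper": 1}, {"slide": [-0.16, -0.008, 0], "spin": 0, "gripper": 1}, {"slide": [-0.2, -0.01, 0], "spin": 0, "gripper": 1}, {"slide": [-0.24, -0.012, 0], "spin": 0, "gripper": 1}, {"slide": [-0.28, -0.014, 0], "spin": 0, "gripper": 1}, {"slide": [-0.32, -0.016, 0], "spin": 0, "gripper": 1}]}}

```text
t: 24.63
tool_pos: [0.5362, 0.0295, 0.275]
tool_rot: [2.257, 2.184, 0.001]
contact_force: [1.2, 0.2, 0.7]
opening: 0.0854
grip_force: 0.0
```

>>> {"api": "arm_command", "payload": {"increments": [{"slide": [-0.04, -0.002, 0], "spin": 0, "gripper": 1}, {"slide": [-0.08, -0.004, 0], "spin": 0, "gripper": 1}, {"slide": [-0.12, -0.006, 0], "spin": 0, "gripper": 1}, {"slide": [-0.16, -0.008, 0], "spin": 0, "gripper": 1}, {"slide": [-0.2, -0.01, 0], "spin": 0, "gripper": 1}, {"slide": [-0.24, -0.012, 0], "spin": 0, "gripper": 1}, {"slide": [-0.28, -0.014, 0], "spin": 0, "gripper": 1}, {"slide": [-0.31, -0.015, 0], "spin": 0, "gripper": 1}]}}

```text
t: 25.3
tool_pos: [0.5107, -0.2811, 0.2749]
tool_rot: [2.259, 2.182, -0.001]
contact_force: [0.3, 0.9, -0.6]
opening: 0.0855
grip_force: 0.0
```

>>> {"api": "arm_command", "payload": {"increments": [{"slide": [-0.04, -0.002, 0], "spin": 0, "gripper": 1}, {"slide": [-0.065, -0.003, 0], "spin": 0, "gripper": 1}, {"slide": [-0.076, -0.0037, 0], "spin": 0, "gripper": 1}, {"slide": [-0.076, -0.0037, 0], "spin": 0, "gripper": 1}, {"slide": [-0.076, -0.0037, 0.01], "spin": 0, "gripper": 1}, {"slide": [-0.076, -0.0037, 0.04], "spin": 0, "gripper": 1}, {"slide": [-0.076, -0.0037, 0.07], "spin": 0, "gripper": 1}, {"slide": [-0.076, -0.0037, 0.09], "spin": 0, "gripper": 1}]}}

```text
t: 25.97
tool_pos: [0.5047, -0.351, 0.1814]
tool_rot: [-2.253, -2.184, -0.0]
contact_force: [-0.3, -0.6, -0.3]
opening: 0.0855
grip_force: 0.0
```

>>> {"api": "arm_command", "payload": {"increments": [{"slide": [0, 0, 0.005], "spin": 0, "gripper": 1}, {"slide": [0, 0, 0.005], "spin": 0, "gripper": 1}, {"slide": [0, 0, 0.005], "spin": 0, "gripper": 1}, {"slide": [0, 0, 0.005], "spin": 0, "gripper": 1}]}}

```text
t: 26.3
tool_pos: [0.5063, -0.354, 0.1821]
tool_rot: [2.254, 2.183, 0.001]
contact_force: [0.5, 0.3, -0.3]
opening: 0.0855
grip_force: 0.0
```

```bash
python3 chk.py yellow .14
```

```text
[ 0.5063 -0.354   0.1821] [[0.0322, 0.9995], [0.9995, -0.0322]] 0.08545132872112704
(263, 285, 93, 105) 0.5054 -0.3502 0.0211 [ 0.4891 -0.371 ] [ 0.5215 -0.3292]
(263, 211, 96, 57) 0.5071 -0.3199 0.0157 [ 0.4916 -0.3235] [ 0.5224 -0.3044]
```

>>> {"api": "arm_command", "payload": {"increments": [{"slide": [0, -0.001, 0.015], "spin": 0, "gripper": 1}, {"slide": [0, -0.001, 0.026], "spin": 0, "gripper": 1}, {"slide": [0, -0.001, 0.0325], "spin": 0, "gripper": 1}, {"slide": [0, -0.001, 0.0325], "spin": 0, "gripper": 1}, {"slide": [0, -0.001, 0.0325], "spin": 0, "gripper": -1}, {"slide": [0, -0.001, 0.0325], "spin": 0, "gripper": -1}, {"slide": [0, -0.001, 0.0325], "spin": 0, "gripper": -1}, {"slide": [0, -0.001, 0.0325], "spin": 0, "gripper": -1}]}}

```text
t: 27.02
tool_pos: [0.5047, -0.3544, 0.1485]
tool_rot: [2.256, 2.183, 0.0]
contact_force: [0.7, -0.7, 1.0]
opening: 0.0509
grip_force: 47.7
```

>>> {"api": "arm_command", "payload": {"increments": [{"slide": [0, 0, 0], "spin": 0, "gripper": -1}, {"slide": [0, 0, 0], "spin": 0, "gripper": -1}, {"slide": [0, 0, 0], "spin": 0, "gripper": -1}]}}

```text
t: 27.27
tool_pos: [0.5047, -0.3543, 0.1485]
tool_rot: [2.256, 2.183, 0.0]
contact_force: [1.5, -1.1, 2.9]
opening: 0.0506
grip_force: 47.7
```

>>> {"api": "arm_command", "payload": {"increments": [{"slide": [0, 0, -0.02], "spin": 0, "gripper": -1}, {"slide": [0, 0, -0.05], "spin": 0, "gripper": -1}, {"slide": [0, 0, -0.09], "spin": 0, "gripper": -1}, {"slide": [0, 0, -0.13], "spin": 0, "gripper": -1}, {"slide": [0, 0, -0.165], "spin": 0, "gripper": -1}, {"slide": [0, 0, -0.185], "spin": 0, "gripper": -1}, {"slide": [0, 0, -0.185], "spin": 0, "gripper": -1}]}}

```text
t: 27.85
tool_pos: [0.5054, -0.3549, 0.3386]
tool_rot: [2.251, 2.178, 0.001]
contact_force: [0.6, -0.4, -0.8]
opening: 0.0507
grip_force: 47.6
```

>>> {"api": "arm_command", "payload": {"increments": [{"slide": [0.02, 0.001, 0], "spin": 0, "gripper": -1}, {"slide": [0.05, 0.002, 0], "spin": 0, "gripper": -1}, {"slide": [0.09, 0.004, 0], "spin": 0, "gripper": -1}, {"slide": [0.13, 0.005, 0], "spin": 0, "gripper": -1}, {"slide": [0.17, 0.007, 0], "spin": 0, "gripper": -1}, {"slide": [0.21, 0.0085, 0], "spin": 0, "gripper": -1}, {"slide": [0.25, 0.01, 0], "spin": 0, "gripper": -1}, {"slide": [0.29, 0.012, 0], "spin": 0, "gripper": -1}]}}

```text
t: 28.52
tool_pos: [0.5244, -0.0624, 0.3286]
tool_rot: [-2.255, -2.181, 0.004]
contact_force: [0.6, -0.9, -2.5]
opening: 0.051
grip_force: 47.6
```

>>> {"api": "arm_command", "payload": {"increments": [{"slide": [0.04, 0.002, 0], "spin": 0, "gripper": -1}, {"slide": [0.08, 0.003, 0], "spin": 0, "gripper": -1}, {"slide": [0.115, 0.0045, 0], "spin": 0, "gripper": -1}, {"slide": [0.14, 0.0055, 0], "spin": 0, "gripper": -1}, {"slide": [0.16, 0.0065, 0], "spin": 0, "gripper": -1}, {"slide": [0.172, 0.007, 0], "spin": 0, "gripper": -1}, {"slide": [0.176, 0.007, 0], "spin": 0, "gripper": -1}, {"slide": [0.176, 0.007, 0], "spin": 0, "gripper": -1}]}}

```text
t: 29.18
tool_pos: [0.5381, 0.1115, 0.3304]
tool_rot: [-2.256, -2.184, 0.004]
contact_force: [-0.3, 0.4, -3.0]
opening: 0.0509
grip_force: 47.6
```

>>> {"api": "arm_command", "payload": {"increments": [{"slide": [0, 0, 0.01], "spin": 0, "gripper": -1}, {"slide": [0, 0, 0.03], "spin": 0, "gripper": -1}, {"slide": [0, 0, 0.06], "spin": 0, "gripper": -1}, {"slide": [0, 0, 0.09], "spin": 0, "gripper": -1}, {"slide": [0, 0, 0.11], "spin": 0, "gripper": -1}, {"slide": [0, 0, 0.12], "spin": 0, "gripper": -1}, {"slide": [0, 0, 0.12], "spin": 0, "gripper": -1}, {"slide": [0, 0, 0.12], "spin": 0, "gripper": -1}]}}

```text
t: 29.85
tool_pos: [0.5387, 0.1104, 0.2123]
tool_rot: [-2.259, -2.183, 0.001]
contact_force: [0.5, 0.5, -2.3]
opening: 0.0507
grip_force: 47.7
```

>>> {"api": "arm_command", "payload": {"increments": [{"slide": [0, 0, 0], "spin": 0, "gripper": -1}, {"slide": [0, 0, 0], "spin": 0, "gripper": -1}, {"slide": [0, 0, 0], "spin": 0, "gripper": -1}]}}

```text
t: 30.1
tool_pos: [0.5396, 0.1112, 0.2144]
tool_rot: [2.256, 2.183, 0.004]
contact_force: [0.1, 0.6, -1.4]
opening: 0.0508
grip_force: 47.7
```

>>> {"api": "arm_command", "payload": {"increments": [{"slide": [0, 0, 0.015], "spin": 0, "gripper": -1}, {"slide": [0, 0, 0.03], "spin": 0, "gripper": -1}, {"slide": [0, 0, 0.041], "spin": 0, "gripper": -1}, {"slide": [0, 0, 0.048], "spin": 0, "gripper": -1}, {"slide": [0, 0, 0.052], "spin": 0, "gripper": -1}, {"slide": [0, 0, 0.055], "spin": 0, "gripper": -1}, {"slide": [0, 0, 0.057], "spin": 0, "gripper": -1}, {"slide": [0, 0, 0.057], "spin": 0, "gripper": -1}]}}

```text
t: 30.77
tool_pos: [0.5391, 0.1113, 0.1565]
tool_rot: [2.257, 2.184, 0.001]
contact_force: [-1.3, -0.8, 0.6]
opening: 0.0511
grip_force: 47.7
```

>>> {"api": "arm_command", "payload": {"increments": [{"slide": [0, 0, 0], "spin": 0, "gripper": -1}, {"slide": [0, 0, 0.001], "spin": 0, "gripper": -1}, {"slide": [0, 0, 0.001], "spin": 0, "gripper": -1}, {"slide": [0, 0, 0.001], "spin": 0, "gripper": -1}]}}

```text
t: 31.1
tool_pos: [0.5392, 0.1113, 0.1564]
tool_rot: [2.257, 2.184, 0.001]
contact_force: [-2.4, -0.5, 6.2]
opening: 0.0511
grip_force: 48.9
```

>>> {"api": "arm_command", "payload": {"increments": [{"slide": [0, 0, 0], "spin": 0, "gripper": 1}, {"slide": [0, 0, 0], "spin": 0, "gripper": 1}, {"slide": [0, 0, 0], "spin": 0, "gripper": 1}, {"slide": [0, 0, 0], "spin": 0, "gripper": 1}, {"slide": [0, 0, -0.02], "spin": 0, "gripper": 1}, {"slide": [0, 0, -0.06], "spin": 0, "gripper": 1}, {"slide": [0, 0, -0.1], "spin": 0, "gripper": 1}, {"slide": [0, 0, -0.14], "spin": 0, "gripper": 1}]}}

```text
t: 31.77
tool_pos: [0.5381, 0.1112, 0.2953]
tool_rot: [-2.257, -2.184, 0.002]
contact_force: [0.7, 0.4, -0.1]
opening: 0.0851
grip_force: 0.0
```

>>> {"api": "arm_command", "payload": {"increments": [{"slide": [-0.04, 0, -0.03], "spin": 0, "gripper": 1}, {"slide": [-0.08, 0, -0.03], "spin": 0, "gripper": 1}, {"slide": [-0.12, 0, -0.03], "spin": 0, "gripper": 1}, {"slide": [-0.16, 0, -0.03], "spin": 0, "gripper": 1}, {"slide": [-0.2, 0, -0.03], "spin": 0, "gripper": 1}, {"slide": [-0.24, 0, -0.03], "spin": 0, "gripper": 1}, {"slide": [-0.28, 0, -0.03], "spin": 0, "gripper": 1}, {"slide": [-0.28, 0, -0.03], "spin": 0, "gripper": 1}]}}

```text
t: 32.43
tool_pos: [0.5286, -0.1745, 0.3242]
tool_rot: [2.264, 2.175, -0.004]
contact_force: [-1.3, -0.8, -0.4]
opening: 0.0855
grip_force: 0.0
```

Run:
```python
from h import *
t=imaging.get_image("top"); s=imaging.get_image("scene")
a=cv2.resize(t['frame'][140:320,70:350],(700,450)); b=cv2.resize(s['frame'][180:350,300:540],(700,496))[:,:]
cv2.imwrite("pics/f1.png",a[:,:,::-1]); cv2.imwrite("pics/f2.png",b[:,:,::-1])
M=cam2world(t)
for c in HUE:
    for k in blobs(t['frame'],c,150):
        p=onplane(k.reshape(-1,2),t,M,.148); e=cv2.minEnclosingCircle(np.float32(p)); print(c,np.round(e[0],4),round(e[1],4),p.max(0).round(4)) if e[1]<.03 and .4<e[0][0]<.7 else 0
```

```text
red [0.5554 0.2683] 0.0201 [0.5716 0.2876]
green [0.5618 0.3464] 0.0206 [0.5784 0.3669]
blue [0.5452 0.1917] 0.0187 [0.5617 0.2101]
yellow [0.5389 0.1099] 0.018 [0.5549 0.127 ]
```

View pics/f1.png

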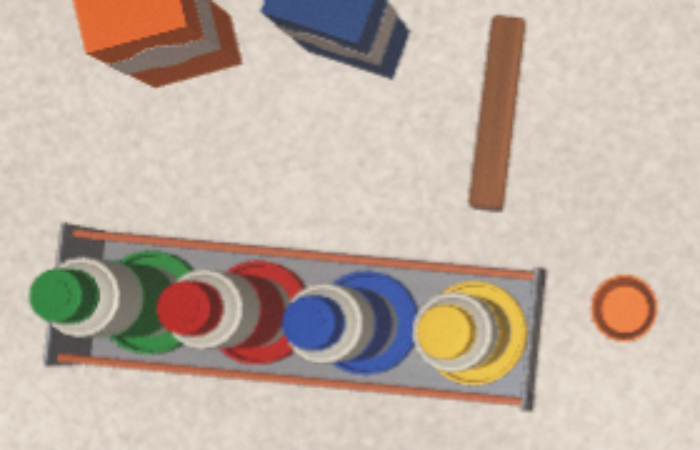

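View pics/f2.png

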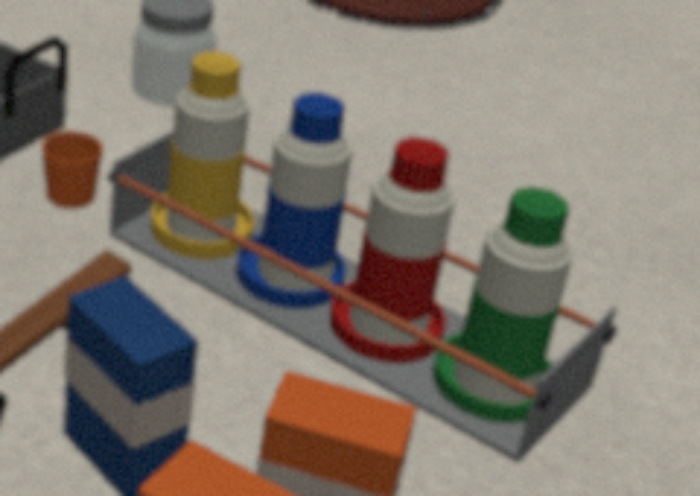

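Both final views show the four bottles upright inside the cups of their own colours. In the second crop the caps are at (216,70), (318,118), (420,160) and (538,215). The brush and the dosing cup have not moved, so I'll hand in.

```bash
python3 -c "
from station import order
print(order.finish_job())"
```

```text
the job is handed in; nothing more can be done
None
```

The job is handed in: all four bottles stand upright in the drip cups of their own colours, and the brush and dosing cup look undisturbed in the final pictures; the hand-in gave no verdict.

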